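# Strip a fixture and rock out its stuck locating block

## Robot

A 6-joint arm with a two-finger parallel gripper is mounted at the origin on a cart in front of the work surface, level with it; the furniture and walls round the work are solid. World frame = base frame: x ahead of the robot, y to its left, z up, the work surface at z = 0. Lengths are in m, angles in rad, forces in N, time in s.
With the tool pointing down it reaches from about 0.425 to 0.95 m from the base axis. Payload 3.5 kg.
Tool frame: the origin (TCP) lies on the centre line of the jaws, within the pads' length; the fingertips stand 11 mm ahead of it and the grasp point (between the pads) lies 8 mm behind it; y points along the fingers, x is the direction in which the jaws open and shut, and the axes are right-handed (so a half turn about y gives the same grasp; the last joint's range is limited). The gripper opens to 85 mm and grips with 20 to 120 N. Pads are 22 mm wide; open, the fingers measure 114 mm over their backs; the gripper's body (76 mm by 85 mm) begins 54 mm behind the grasp point. The pads swing forward as they close: fully open they stand 13 mm farther back than shut.
Start: joints at [-1.292, 0.286, 1.577, -0, 1.279, -0.15], TCP at [0.281, -0.614, 0.242] pointing down, gripper open.
Joint ranges: [-2.77, 2.77], [-0.9, 2.22], [0.21, 2.48], [-1.53, 4.67], [0.24, 2.81], [-2.84, 2.84]. Speed limits (rad/s): [2.79, 2.79, 3.14, 3.14, 3.14, 3.14].

## Interface

Orientations are given as a unit quaternion [x, y, z, w].
In Python, from plant import get_state, read_camera, sign_off gives the robot as it stands.
- The arm moves only by the shell command python3 -m inch 'ROWS' [FORCE]. ROWS is JSON, a list of rows, each an object of numbers: "ax", "ay", "az": the turn, a rotation vector about the tool's x, y, z in rad; "x", "y", "z": the shift along the tool's x, y, z in mm; "hand": the closure, from -1 (fully open) to 1 (shut). In form: [{"ax": .., "ay": .., "az": .., "x": .., "y": .., "z": .., "hand": ..}, ...]. A call has 1 to 5 rows; each row shifts and turns the commanded pose from where the row before left it, along the tool's axes as they then stand; what a row does not reach is not made up. A row lasts 1/12 s, in which the tool goes at most 41.7 mm and 7.16 degrees, less where a joint would pass 70% of its speed; a pose out of reach is approached as far as the arm can. A call with a gripper value outside its range is refused whole. The fingers move at their own pace and stop on an object; FORCE is the grip in N (left out, the last holds). Time passes only in rows, so rows that do not move let the fingers close. It gives the time, the measured TCP pose, the force and the opening at its end, in the units of the state.
- get_state(): the state, without advancing time (a new reading comes with each control period).
- read_camera(name): name is "side" or "top"; returns a dict with "img" (420x560x3 uint8, red, green, blue), "fov_y" (degrees; the focal length in pixels is half the picture's height over the tangent of half this angle, whatever the lens; pixels are square), "cx", "cy" (the principal point, pixels), "T" (4x4, takes a point from camera to world coordinates). Camera axes: x right, y down, z forward; pixel columns grow to the right and rows downward; lengths in m; the calibration is good to about 2 mm. A picture is of the moment at which its call begins. There is no depth.
- sign_off(): hands the job in, once; it reports no verdict.
The state is a dict: "time": time; "qpos": joint angles; "dq": joint speeds; "joint_efforts": joint torques, N m; "eef_pos": TCP position; "tcp_rot": TCP orientation; "contact_force": force on the tool from outside, world axes, zero at the start; "wrist_torque": the same for the moment, N m; "opening": opening from 0.0 (shut) to 1.0 (fully open).
Only numpy, scipy, OpenCV 4.12 (cv2) and the standard library are available. Lean on these libraries where they do the work, as an engineer would, in place of code of your own. Each camera call takes 0.05 s, during which the arm holds its last target. There are 200 camera calls.

## Task

Strip the fixture: first take the flat steel strip off its plate and lay it flat in the long compartment of the parts tray, and let go of it. Then grip the upright locating block and rock it from side to side in its pocket until both stiff keepers have been pushed right back off its shoulders, and lift it out. Finish while holding it upright over the fixture, just clear (about two centimetres) of the tops of the keeper housings: do not put it down or let go; leave the nuts and the packing block where they are.

Things in the scene. Friction and masses are not known exactly. Their poses are not given: they have to be found in the camera images.
- fixture: Fixed dark steel fixture; origin on the bench below the middle of the block's pocket, z up. Plate 18 mm thick, x -118 to 42, y -62 to 62 mm; pocket 7 mm deep, 1.2 mm wider all round than the block's foot. A keeper housing on the +y and the -y side: x -19 to 19, |y| 25 to 57 mm, top 62 mm above the bench. The strip lies on the plate's bare front (-x).
- keeper_left (a joint): Flat steel keeper, 25 mm wide, 10 thick, in the +y housing; slides along y with 3 N friction and stays put. In m: 0 = in (inner face at y = 13.5 mm, 47 to 57 mm above bench, 1.5 mm off the block's side, 3 mm over its shoulder: the block rises only 4 mm), grows outward to 0.009; clear of the shoulder from 0.0035.
- keeper_right (a joint): The same on the -y side, face at y = -13.5 mm, growing toward -y. A keeper goes back only when the block is leaned toward it: the block turns about its foot's edge on that side, its side pushes the keeper about 46 mm above the foot. 0.11 rad of lean is needed, 0.15 gives margin; there is room for that.
- block_centre (a point): Centre of the locating block, an upright aluminium bar 30 (x) by 24 (y) by 105 mm tall, 0.2 to 0.4 kg; underside 52.5 mm lower. Axes start parallel to the fixture's; it rocks along y, between the keepers. Shoulders 4.5 mm wide on its +y and -y sides, 24 to 32 mm above its underside. Seated, its underside is 11 mm above the bench; take it by its upper 40 mm.
- block_foot (a point): Centre of the underside of the locating block; its z is up along the block.
- seat (a point): Middle of the floor of the pocket in the fixture, 11 mm above the bench; axes of the fixture.
- strip_centre (a point): Centre of the loose flat steel strip, 32 mm (x) by 85 mm (y, its long axis) by 10 mm thick (z), about 0.2 kg; it starts flat on the fixture's plate, underside 18 mm above the bench, about 85 mm from the pocket toward the fixture's -x.
- long_compartment (a point): Centre of the inner floor of the long compartment of the fixed grey tray, 4 mm above the bench. It is 110 mm long in x, 84 wide in y, its walls 10 mm high above this floor and 4 mm thick: the strip lies flat only with its long axis near the x axis. Beside it (+y) are two small compartments 53 by 44 mm.
- nut_big: Rusty hexagon nut 34x30x14 mm in a small compartment; bystander. Origin under its centre.
- nut_small: Grey hexagon nut 28x24x11 mm in a small compartment; bystander. Origin under its centre.
- packing_block: Wooden packing block 45x55x40 mm on the bench behind the work; bystander. Origin under its centre.
Not all that is in view belongs to the job. What is shaped like the part that bears block_centre but blue or purple is not meant.

How it is judged:
On the way, in this order (a step that is already met when the one before it is completed fails the run):
1. the strip lies flat in the long compartment of the tray and is let go, the block still in its pocket (x of strip_centre in the frame of long_compartment between -0.018 and 0.018 m and y of strip_centre in the frame of long_compartment between -0.03 and 0.03 m and z of strip_centre in the frame of long_compartment below 0.008 m and angle between strip_centre's own z axis and vertical below 0.08 rad and contact force between strip and the fingers below 0.05 N and distance between block_foot and seat below 0.006 m), for 0.2 s.
2. both keepers are pushed back clear of the shoulders while the block's foot is still in the pocket (value of joint each of keeper_left, keeper_right above 0.0028 m and distance between block_foot and seat below 0.009 m), for 0.05 s.
At the end, for the whole second after the job is handed in: Strip flat inside the long compartment. Both keepers back 2.5 mm or more. Gripper holds the block at rest, upright within 0.2 rad, within 40 mm of above its pocket, its underside 65 to 115 mm above the bench (3 to 53 mm above the housings), touching nothing of the fixture (x of strip_centre in the frame of long_compartment between -0.018 and 0.018 m and y of strip_centre in the frame of long_compartment between -0.03 and 0.03 m and z of strip_centre in the frame of long_compartment below 0.008 m and angle between strip_centre's own z axis and vertical below 0.08 rad and value of joint each of keeper_left, keeper_right above 0.0025 m and height (world z) of block_foot between 0.065 and 0.115 m and angle between block_foot's own z axis and vertical below 0.2 rad and horizontal distance between block_foot and seat below 0.04 m and contact force between locating_block and the fingers above 2 N and contact force between locating_block and fixture below 0.05 N and linear speed of locating_block below 0.03 m/s); the arm keeps its last pose, push and grip.
It fails at once if a nut is moved more than 25 mm (distance of any of nut_big, nut_small from where it was at the start of the episode above 0.025 m).
It fails at once if the packing block is moved more than 25 mm (distance of packing_block from where it was at the start of the episode above 0.025 m).
It also fails if it takes over 50 s, if anything falls off the work surface, if the arm or the gripper's body presses on something with over 40 N, if the wrist force passes 120 N, or if a joint passes its speed limit or range.

## Working session

There is one attempt and no reset: what is moved stays moved. The work goes in short steps, Python scripts to look and compute and a shell command to move; the robot and the scene stay as the last step left them, time stands still between calls to the robot, and variables do not carry over. Pictures are saved under pics/ and viewed, about 8 in all and at most 12, crops included, and the job is handed in when it is done.

```bash
ls; mkdir -p pics
cat > h.py <<'E'
import numpy as np, cv2
from plant import get_state, read_camera, sign_off
def cam(n):
    c=read_camera(n); h=c["img"].shape[0]; c["f"]=h/2/np.tan(np.radians(c["fov_y"])/2); c["T"]=np.array(c["T"]); return c
def ray(c,u,v):
    d=c["T"][:3,:3]@np.array([(u-c["cx"])/c["f"],(v-c["cy"])/c["f"],1]); return c["T"][:3,3],d
def onz(c,u,v,z):
    o,d=ray(c,u,v); return o+d*(z-o[2])/d[2]
def proj(c,p):
    q=c["T"][:3,:3].T@(np.array(p)-c["T"][:3,3]); return c["cx"]+c["f"]*q[0]/q[2], c["cy"]+c["f"]*q[1]/q[2]
def save(c,name,crop=None,s=1):
    im=c["img"][:,:,::-1]
    if crop: a,b,x,y=crop; im=im[b:y,a:x]
    cv2.imwrite("pics/"+name,cv2.resize(im,None,fx=s,fy=s,interpolation=cv2.INTER_CUBIC))
E
python3 - <<'E'
from h import *
for n in("top","side"):
    c=cam(n); save(c,n+"0.png"); print(n,c["f"],c["cx"],c["cy"],c["T"].round(3).tolist())
s=get_state(); print(s)
E
```

```text
pics
top 489.2757538730771 273.77033267582067 207.8273203721964 [[-0.019, -0.989, 0.145, 0.473], [-1.0, 0.022, 0.017, 0.24], [-0.02, -0.145, -0.989, 0.912], [0.0, 0.0, 0.0, 1.0]]
side 497.1768072535321 282.69314044305776 205.64834971173426 [[0.978, -0.115, 0.172, 0.449], [-0.207, -0.565, 0.799, -0.467], [0.005, -0.817, -0.577, 0.575], [0.0, 0.0, 0.0, 1.0]]
{'time': 0.1, 'qpos': array([-1.29203135e+00,  2.87103994e-01,  1.57801735e+00, -4.39579791e-05,
        1.27859428e+00, -1.50020984e-01]), 'dq': array([-6.68662912e-04, -2.28414238e-03, -4.73379369e-03, -8.07438643e-05,
        2.51477273e-03,  9.65441538e-04]), 'joint_efforts': array([ 5.75777594e-04, -4.07299554e+01, -2.93697149e+01, -1.33790099e-04,
        3.43290252e-03,  1.47128935e-05]), 'eef_pos': array([ 0.28049039, -0.61334188,  0.2410747 ]), 'tcp_rot': array([-0.5944478 ,  0.3827453 , -0.38159809,  0.59541645]), 'contact_force': array([-0.31545341,  0.00459122,  0.71876034]), 'wrist_torque': array([-0.01270711,  0.00511477,  0.04377674]), 'opening': 0.9956419890212601}
```

View pics/top0.png

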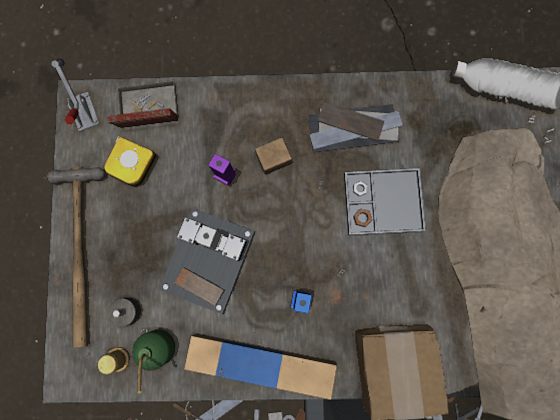

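View pics/side0.png

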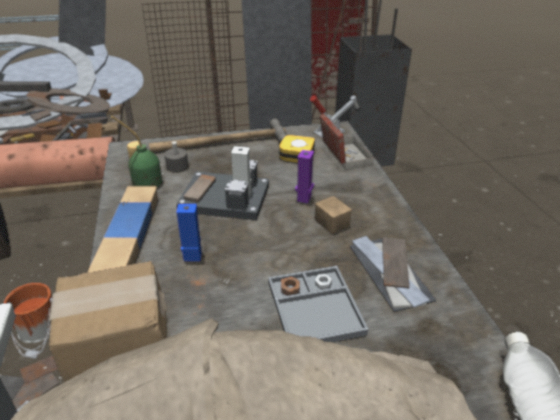

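Run:
```python
from h import *
from scipy.spatial.transform import Rotation as R
print(R.from_quat(get_state()['tcp_rot']).as_matrix().round(3))
```

```text
[[ 0.416 -0.001  0.909]
 [-0.909  0.002  0.416]
 [-0.002 -1.     0.   ]]
```

The top view shows the fixture plate with bolts at (195,214), (248,233), (166,287) and (220,308). The block top is at (206,236) between the white housings, the brown strip at (200,286) and the tray at (385,202).
- **Could be taken for the block:** aluminium (206,236), purple (221,168), blue (302,300). I choose the aluminium one.
- **Could be taken for the strip:** brown bar on the plate (200,286), scrap bars at (355,125), the paint-striped board (260,367). I choose the one on the plate.

Run:
```python
from h import *
c=cam("top"); s=cam("side")
t=cv2.resize(c["img"][195:325,140:280,::-1],None,fx=3,fy=3,interpolation=cv2.INTER_CUBIC)
u=cv2.resize(s["img"][135:225,170:280,::-1],None,fx=3.5,fy=3.5,interpolation=cv2.INTER_CUBIC)
H=max(t.shape[0],u.shape[0]); o=np.zeros((H,t.shape[1]+u.shape[1],3),np.uint8); o[:t.shape[0],:t.shape[1]]=t;o[:u.shape[0],t.shape[1]:]=u
cv2.imwrite("pics/crop1.png",o); print(o.shape)
hsv=cv2.cvtColor(c["img"],cv2.COLOR_RGB2HSV)
g=c["img"].astype(int)
# strip: reddish inside plate
m=((g[:,:,0]-g[:,:,2])>18).astype(np.uint8); roi=np.zeros_like(m); roi[262:312,165:240]=1; m&=roi
cs=max(cv2.findContours(m,0,2)[0],key=cv2.contourArea); r=cv2.minAreaRect(cs); print("strip",r)
P=np.array([onz(c,*p,.028) for p in cv2.boxPoints(r)]); print(P.round(4)); print("sides",np.linalg.norm(np.diff(P,axis=0),axis=1),P.mean(0))
# tray
m=(cv2.inRange(hsv,(90,0,100),(130,90,255))>0).astype(np.uint8); 
print("hsv tray",hsv[200,400],hsv[205,372],hsv[236,206],hsv[270,205],hsv[286,200],hsv[233,188])
roi=np.zeros_like(m); roi[160:245,335:435]=1
gray=cv2.cvtColor(c["img"],cv2.COLOR_RGB2GRAY)
print(gray[200,330:440:2]); print(gray[155:250:2,400])
# bolts
for x,y in((195,214),(248,233),(166,287),(220,308)):
    w=gray[y-6:y+7,x-6:x+7].astype(float); k=np.clip(w-np.median(w)-30,0,None); yy,xx=np.mgrid[-6:7,-6:7]
    U=x+(k*xx).sum()/k.sum(),y+(k*yy).sum()/k.sum(); print("bolt",np.round(U,2),onz(c,*U,.02).round(4))
```

```text
(390, 805, 3)
strip ((198.35379028320312, 285.86322021484375), (46.718849182128906, 17.871658325195312), 29.05460548400879)
[[0.4711 0.4373 0.028 ]
 [0.4987 0.4219 0.028 ]
 [0.457  0.3484 0.028 ]
 [0.4298 0.3639 0.028 ]]
sides [0.03155524 0.08457186 0.03129395] [0.46414575 0.39290036 0.028     ]
hsv tray [109  14 146] [105  19  55] [96 15 86] [110  16  95] [ 13  47 129] [120   8 197]
[ 88  91  94  91  80  76  74  74  21 132 147 147 147 146 147 146 142 145
 123 125 117  34 130 144 142 143 143 142 143 142 143 142 140 140 141 141
 140 140 140 140 141 142 140 139 152  20 143  72  64  66  73  80  77  72
  47]
[ 95  96  97  92  84  81  82 127  74 142 138 138 139 140 139 140 140 140
 140 141 140 141 140 141 141 141 141 141 143 143 141 143 142 143 144 143
 145 112 166  58  75  75  75  76  75  70  73  80]
bolt [193.75 214.83] [0.5936 0.4031 0.02  ]
bolt [246.98 233.46] [0.5571 0.3052 0.02  ]
bolt [165.07 286.34] [0.4642 0.4545 0.02  ]
bolt [218.28 307.14] [0.4256 0.3582 0.02  ]
```

View pics/crop1.png

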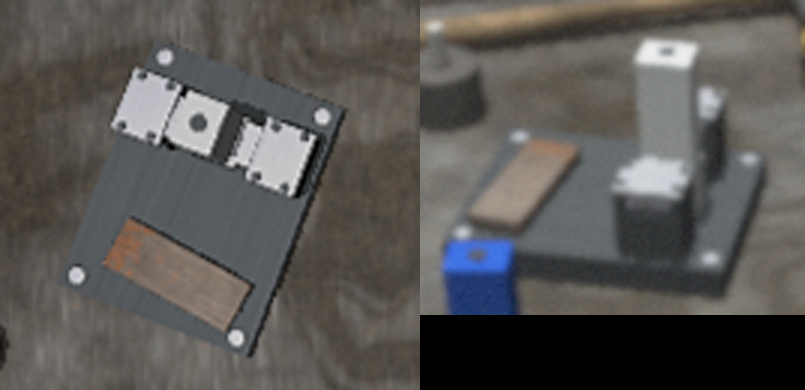

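The crop confirms the choice: brown strip flat on the dark plate (85×31 mm measured, matches), and the bare aluminium block between the two housings. Next: the block top, the tray corners and the move helper.

```bash
cat > go.py <<'E'
import sys; from h import *
from scipy.spatial.transform import Rotation as R
# needed: shift to target in axes of the vertical tool at target yaw, turn (rotvec, tool axes) from now
x,y,z,yaw=map(float,sys.argv[1:5]); s=get_state(); M=R.from_quat(s['tcp_rot']); a=np.radians(yaw)
G=R.from_matrix(np.array([[np.cos(a),np.sin(a),0],[0,0,-1],[-np.sin(a),np.cos(a),0]]).T)
d=(np.array([x,y,z])-s['eef_pos'])*1000
print('t',round(s['time'],2),'pos',s['eef_pos'].round(4),'turn now',(M.inv()*G).as_rotvec().round(3),'shift(now axes)',M.inv().apply(d).round(1),'shift(target axes)',G.inv().apply(d).round(1),'open',round(s['opening'],3),'F',s['contact_force'].round(1),'q6',s['qpos'][5].round(2))
E
python3 - <<'E'
from h import *
c=cam("top"); s=cam("side")
print("blocktop(top cam)",onz(c,206.2,236,.116).round(4))
# side crop px -> block top centre
U=(170+(667-420)/3.5,135+53/3.5); print("blocktop(side)",U,onz(s,*U,.116).round(4))
gray=cv2.cvtColor(c["img"],cv2.COLOR_RGB2GRAY)
m=np.zeros_like(gray); m[160:246,335:436]=(gray[160:246,335:436]>105)*255
m=cv2.morphologyEx(m,cv2.MORPH_CLOSE,np.ones((7,7)))
r=cv2.minAreaRect(max(cv2.findContours(m,0,2)[0],key=cv2.contourArea)); print(r)
P=np.array([onz(c,*p,.014) for p in cv2.boxPoints(r)]); print(P.round(4),np.linalg.norm(np.diff(P,axis=0),axis=1).round(4),P.mean(0).round(4))
E
python3 go.py .62 0 .26 -65.4
```

```text
blocktop(top cam) [0.5452 0.3649 0.116 ]
blocktop(side) (240.57142857142856, 150.14285714285714) [0.545  0.3628 0.116 ]
((377.8299560546875, 200.80999755859375), (73.96337127685547, 90.5096664428711), 81.8698959350586)
[[ 0.6725  0.1529  0.014 ]
 [ 0.6931 -0.0153  0.014 ]
 [ 0.5553 -0.026   0.014 ]
 [ 0.5352  0.1385  0.014 ]] [0.1694 0.1382 0.1657] [0.614  0.0625 0.014 ]
t 0.3 pos [ 0.2806 -0.6137  0.2418] turn now [-0.    -0.001 -0.001] shift(now axes) [-417.   -17.8  563.8] shift(target axes) [-416.7  -18.2  564. ] open 0.997 F [-0.4  0.6  0.7] q6 -0.15
```

```bash
python3 -m inch '[{"x":-23,"z":31,"y":-3},{"x":-23,"z":31,"y":-3},{"x":-23,"z":31,"y":-3},{"x":-23,"z":31,"y":-3},{"x":-23,"z":31,"y":-3}]' 40
python3 -m inch '[{"x":-23,"z":31},{"x":-23,"z":31},{"x":-23,"z":31},{"x":-23,"z":31},{"x":-23,"z":31}]'
python3 -m inch '[{"x":-23,"z":31},{"x":-23,"z":31},{"x":-23,"z":31},{"x":-23,"z":31},{"x":-23,"z":31}]'
python3 -m inch '[{"x":-23,"z":31},{"x":-23,"z":31},{"x":-23,"z":31},{"x":0},{"x":0}]'
python3 go.py .464 .393 .15 -29.6
python3 - <<'E'
from h import *
c=cam("top"); gray=cv2.GaussianBlur(cv2.cvtColor(c["img"],cv2.COLOR_RGB2GRAY),(3,3),0)
save(c,"top1.png",(300,130,460,260),4)
E
```

```text
t 0.3 pos [ 0.2806 -0.6137  0.2418] turn now [-0.    -0.625 -0.001] shift(now axes) [-839.2   92.6  585.3] shift(target axes) [-337.8   91.8  965.9] open 0.997 F [-0.4  0.6  0.7] q6 -0.15validation failed for argument at $[0]...
validation failed for argument at $[0]...
validation failed for argument at $[0]...
validation failed for argument at $[0]...
```

Run:
```python
from h import *
c=cv2.imread("pics/top0.png"); g=cv2.cvtColor(c,cv2.COLOR_BGR2GRAY); C=cam("top")
m=np.zeros((422,562),np.uint8); n,_,M,rect=cv2.floodFill(g.copy(),m,(400,200),255,6,6,4|cv2.FLOODFILL_FIXED_RANGE|cv2.FLOODFILL_MASK_ONLY|(255<<8))
k=cv2.morphologyEx(m[1:-1,1:-1],cv2.MORPH_OPEN,np.ones((3,3)))
r=cv2.minAreaRect(np.argwhere(k)[:,::-1].astype(np.float32)); print(r)
for z in(.004,.014):
    P=np.array([onz(C,*p,z) for p in cv2.boxPoints(r)]); print(z,P.round(4).tolist(),np.linalg.norm(np.diff(P,axis=0),axis=1).round(4),P.mean(0).round(4))
```

```text
((395.2987060546875, 201.51632690429688), (58.2951774597168, 44.26015090942383), 85.36454010009766)
0.004 [[0.6658, 0.071, 0.004], [0.6708, -0.0121, 0.004], [0.5607, -0.0142, 0.004], [0.5557, 0.0676, 0.004]] [0.0833 0.1101 0.0819] [0.6133 0.0281 0.004 ]
0.014 [[0.6637, 0.0729, 0.014], [0.6686, -0.0094, 0.014], [0.5597, -0.0114, 0.014], [0.5548, 0.0694, 0.014]] [0.0824 0.1089 0.081 ] [0.6117 0.0304 0.014 ]
```

Tray long compartment measured 110×83 mm, as described, with its centre at (0.613, 0.028). The rows need every key.

```bash
python3 -m inch '[{"ax":0,"ay":0,"az":0,"x":-23,"y":-3,"z":31,"hand":-1},{"ax":0,"ay":0,"az":0,"x":-23,"y":-3,"z":31,"hand":-1},{"ax":0,"ay":0,"az":0,"x":-23,"y":-3,"z":31,"hand":-1},{"ax":0,"ay":0,"az":0,"x":-23,"y":-3,"z":31,"hand":-1},{"ax":0,"ay":0,"az":0,"x":-23,"y":-3,"z":31,"hand":-1}]' 40
python3 -m inch '[{"ax":0,"ay":0,"az":0,"x":-23,"y":0,"z":31,"hand":-1},{"ax":0,"ay":0,"az":0,"x":-23,"y":0,"z":31,"hand":-1},{"ax":0,"ay":0,"az":0,"x":-23,"y":0,"z":31,"hand":-1},{"ax":0,"ay":0,"az":0,"x":-23,"y":0,"z":31,"hand":-1},{"ax":0,"ay":0,"az":0,"x":-23,"y":0,"z":31,"hand":-1}]'
python3 -m inch '[{"ax":0,"ay":0,"az":0,"x":-23,"y":0,"z":31,"hand":-1},{"ax":0,"ay":0,"az":0,"x":-23,"y":0,"z":31,"hand":-1},{"ax":0,"ay":0,"az":0,"x":-23,"y":0,"z":31,"hand":-1},{"ax":0,"ay":0,"az":0,"x":-23,"y":0,"z":31,"hand":-1},{"ax":0,"ay":0,"az":0,"x":-23,"y":0,"z":31,"hand":-1}]'
python3 -m inch '[{"ax":0,"ay":0,"az":0,"x":-23,"y":0,"z":31,"hand":-1},{"ax":0,"ay":0,"az":0,"x":-23,"y":0,"z":31,"hand":-1},{"ax":0,"ay":0,"az":0,"x":-23,"y":0,"z":31,"hand":-1},{"ax":0,"ay":-0.12,"az":0,"x":0,"y":0,"z":0,"hand":-0.4},{"ax":0,"ay":-0.12,"az":0,"x":0,"y":0,"z":0,"hand":-0.4}]'
python3 -m inch '[{"ax":0,"ay":-0.12,"az":0,"x":0,"y":0,"z":0,"hand":-0.4},{"ax":0,"ay":-0.12,"az":0,"x":0,"y":0,"z":0,"hand":-0.4},{"ax":0,"ay":-0.12,"az":0,"x":0,"y":0,"z":0,"hand":-0.4}]'
python3 go.py .464 .393 .15 -29.6
```

```text
time: 0.82
eef_pos: [0.3743, -0.4433, 0.2575]
tcp_rot: [-0.595, 0.382, -0.382, 0.595]
contact_force: [0.3, -0.8, 0.1]
opening: 1.003
time: 1.23
eef_pos: [0.4676, -0.274, 0.2577]
tcp_rot: [0.595, -0.382, 0.383, -0.595]
contact_force: [1.1, -0.0, -0.6]
opening: 0.999
time: 1.65
eef_pos: [0.5608, -0.1049, 0.2577]
tcp_rot: [-0.595, 0.382, -0.382, 0.595]
contact_force: [-0.1, -0.4, 0.2]
opening: 0.996
time: 2.07
eef_pos: [0.6167, -0.0029, 0.2572]
tcp_rot: [-0.638, 0.305, -0.305, 0.638]
contact_force: [-0.5, -0.7, -1.3]
opening: 0.749
time: 2.32
eef_pos: [0.616, -0.005, 0.2573]
tcp_rot: [0.682, -0.187, 0.187, -0.682]
contact_force: [-0.3, -0.7, -0.1]
opening: 0.698
t 2.32 pos [ 0.616  -0.005   0.2573] turn now [ 0.    -0.019 -0.   ] shift(now axes) [-333.9  107.3  264.7] shift(target axes) [-328.8  107.3  271. ] open 0.698 F [-0.3 -0.7 -0.1] q6 0.36
```

```bash
python3 -m inch '[{"ax":0,"ay":-0.019,"az":0,"x":0,"y":0,"z":0,"hand":-0.4},{"ax":0,"ay":0,"az":0,"x":-30,"y":0,"z":24.6,"hand":-0.4},{"ax":0,"ay":0,"az":0,"x":-30,"y":0,"z":24.6,"hand":-0.4},{"ax":0,"ay":0,"az":0,"x":-30,"y":0,"z":24.6,"hand":-0.4},{"ax":0,"ay":0,"az":0,"x":-30,"y":0,"z":24.6,"hand":-0.4}]'
python3 -m inch '[{"ax":0,"ay":0,"az":0,"x":-30,"y":0,"z":24.6,"hand":-0.4},{"ax":0,"ay":0,"az":0,"x":-30,"y":0,"z":24.6,"hand":-0.4},{"ax":0,"ay":0,"az":0,"x":-30,"y":0,"z":24.6,"hand":-0.4},{"ax":0,"ay":0,"az":0,"x":-30,"y":0,"z":24.6,"hand":-0.4},{"ax":0,"ay":0,"az":0,"x":-30,"y":0,"z":24.6,"hand":-0.4}]'
python3 -m inch '[{"ax":0,"ay":0,"az":0,"x":-30,"y":0,"z":24.6,"hand":-0.4},{"ax":0,"ay":0,"az":0,"x":0,"y":37,"z":0,"hand":-0.4},{"ax":0,"ay":0,"az":0,"x":0,"y":37,"z":0,"hand":-0.4},{"ax":0,"ay":0,"az":0,"x":0,"y":37,"z":0,"hand":-0.4},{"ax":0,"ay":0,"az":0,"x":0,"y":35,"z":0,"hand":-0.4}]'
python3 -m inch '[{"ax":0,"ay":0,"az":0,"x":0,"y":0,"z":0,"hand":-0.4},{"ax":0,"ay":0,"az":0,"x":0,"y":0,"z":0,"hand":-0.4}]'
python3 go.py .464 .393 .034 -29.6
```

```text
time: 2.73
eef_pos: [0.5605, 0.1409, 0.2575]
tcp_rot: [-0.683, 0.184, -0.184, 0.683]
contact_force: [0.2, 0.4, 0.2]
opening: 0.697
time: 3.15
eef_pos: [0.4918, 0.3229, 0.2576]
tcp_rot: [-0.683, 0.184, -0.184, 0.683]
contact_force: [1.3, -0.2, -0.4]
opening: 0.704
time: 3.57
eef_pos: [0.4785, 0.358, 0.1099]
tcp_rot: [-0.683, 0.183, -0.184, 0.683]
contact_force: [-0.1, 0.7, -0.1]
opening: 0.698
time: 3.73
eef_pos: [0.4776, 0.3569, 0.1094]
tcp_rot: [0.684, -0.185, 0.182, -0.682]
contact_force: [0.5, -0.1, 0.8]
opening: 0.703
t 3.73 pos [0.4776 0.3569 0.1094] turn now [ 0.004 -0.008 -0.003] shift(now axes) [-29.6  75.4  24.8] shift(target axes) [-29.7  75.4  24.7] open 0.703 F [ 0.5 -0.1  0.8] q6 1.0
```

```bash
python3 -m inch '[{"ax":0,"ay":-0.008,"az":0,"x":-29.6,"y":0,"z":24.8,"hand":-0.4},{"ax":0,"ay":0,"az":0,"x":0,"y":30,"z":0,"hand":-0.4},{"ax":0,"ay":0,"az":0,"x":0,"y":30,"z":0,"hand":-0.4},{"ax":0,"ay":0,"az":0,"x":0,"y":8,"z":0,"hand":-0.4},{"ax":0,"ay":0,"az":0,"x":0,"y":0,"z":0,"hand":-0.4}]'
python3 go.py .464 .393 .034 -29.6
python3 - <<'E'
from h import *
c=cam("side"); save(c,"side2.png",(160,100,300,220),5); s=get_state(); print(s['eef_pos'],proj(c,s['eef_pos']))
E
```

```text
time: 4.15
eef_pos: [0.4655, 0.3936, 0.0432]
tcp_rot: [0.684, -0.181, 0.18, -0.683]
contact_force: [-0.0, -0.1, -0.1]
opening: 0.7
t 4.15 pos [0.4655 0.3936 0.0432] turn now [ 0.002  0.001 -0.001] shift(now axes) [-1.   9.2 -1.3] shift(target axes) [-1.   9.2 -1.3] open 0.7 F [-0.  -0.1 -0.1] q6 1.05
[0.46661734 0.39417834 0.04487454] (np.float64(201.1373097151826), np.float64(177.72978990749166))
```

View pics/side2.png

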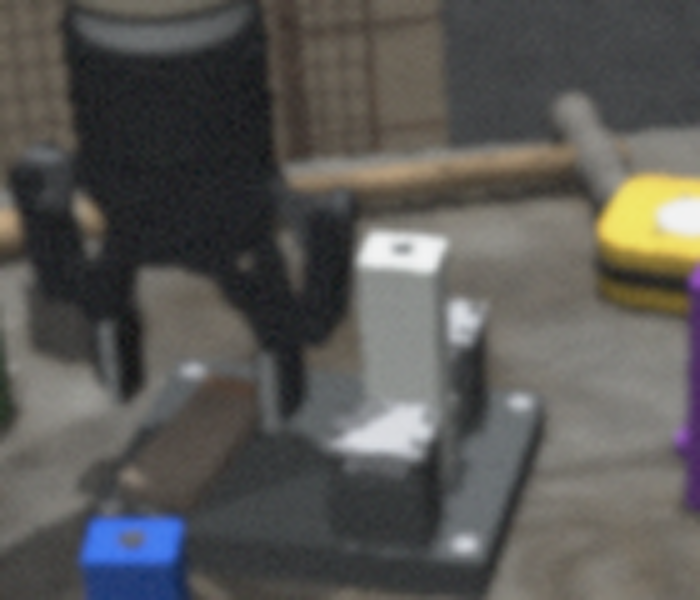

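The jaws straddle the strip with clearance: tips at (120,395) and (285,420), strip between them.

```bash
python3 -m inch '[{"ax":0,"ay":0,"az":0,"x":-1.5,"y":5,"z":-1.5,"hand":-0.4},{"ax":0,"ay":0,"az":0,"x":0,"y":5,"z":0,"hand":-0.4},{"ax":0,"ay":0,"az":0,"x":0,"y":0,"z":0,"hand":0},{"ax":0,"ay":0,"az":0,"x":0,"y":0,"z":0,"hand":0.2},{"ax":0,"ay":0,"az":0,"x":0,"y":0,"z":0,"hand":0.6}]' 40
python3 -m inch '[{"ax":0,"ay":0,"az":0,"x":0,"y":0,"z":0,"hand":1},{"ax":0,"ay":0,"az":0,"x":0,"y":0,"z":0,"hand":1},{"ax":0,"ay":0,"az":0,"x":0,"y":0,"z":0,"hand":1}]' 60
python3 go.py .464 .393 .034 -29.6
```

```text
time: 4.62
eef_pos: [0.4643, 0.3936, 0.0344]
tcp_rot: [-0.683, 0.18, -0.18, 0.684]
contact_force: [-1.1, -0.8, 0.8]
opening: 0.353
time: 4.87
eef_pos: [0.4645, 0.3936, 0.0345]
tcp_rot: [-0.683, 0.18, -0.181, 0.684]
contact_force: [-0.1, -1.1, 6.7]
opening: 0.348
t 4.87 pos [0.4645 0.3936 0.0345] turn now [-0.001  0.002  0.001] shift(now axes) [-0.1  0.5 -0.8] shift(target axes) [-0.1  0.5 -0.8] open 0.348 F [-0.1 -1.1  6.7] q6 1.05
```

```bash
python3 -m inch '[{"ax":0,"ay":0,"az":0,"x":0,"y":-10,"z":0,"hand":1},{"ax":0,"ay":0,"az":0,"x":0,"y":-20,"z":0,"hand":1},{"ax":0,"ay":0,"az":0,"x":0,"y":-35,"z":0,"hand":1},{"ax":0,"ay":0,"az":0,"x":0,"y":-35,"z":0,"hand":1},{"ax":0,"ay":0,"az":0,"x":0,"y":-35,"z":0,"hand":1}]'
python3 -m inch '[{"ax":0,"ay":0,"az":0,"x":0,"y":-20,"z":0,"hand":1},{"ax":0,"ay":0,"az":0,"x":0,"y":0,"z":0,"hand":1}]'
python3 go.py .613 .028 .19 -88
python3 go.py .613 .028 .19 -29.6
python3 - <<'E'
from h import *
a=cam("side"); b=cam("top"); t=cv2.resize(a["img"][60:220,140:340],None,fx=2,fy=2); u=cv2.resize(b["img"][200:330,130:290],None,fx=2.4,fy=2.4)
H=max(len(t),len(u)); o=np.zeros((H,t.shape[1]+u.shape[1],3),np.uint8);o[:len(t),:t.shape[1]]=t;o[:len(u),t.shape[1]:]=u; cv2.imwrite("pics/held.png",o[:,:,::-1])
E
```

```text
time: 5.28
eef_pos: [0.4624, 0.3927, 0.1682]
tcp_rot: [0.685, -0.181, 0.179, -0.683]
contact_force: [0.6, 0.7, -2.3]
opening: 0.341
time: 5.45
eef_pos: [0.466, 0.3949, 0.1945]
tcp_rot: [-0.681, 0.177, -0.183, 0.686]
contact_force: [1.0, 1.6, -1.2]
opening: 0.346
t 5.45 pos [0.466  0.3949 0.1945] turn now [-0.011  1.021 -0.   ] shift(now axes) [ 308.6    3.8 -247. ] shift(target axes) [371.8   4.5 134.1] open 0.346 F [ 1.   1.6 -1.2] q6 1.05
t 5.45 pos [0.466  0.3949 0.1945] turn now [-0.009  0.002  0.005] shift(now axes) [ 308.6    3.8 -247. ] shift(target axes) [ 309.     4.5 -246.4] open 0.346 F [ 1.   1.6 -1.2] q6 1.05
```

View pics/held.png

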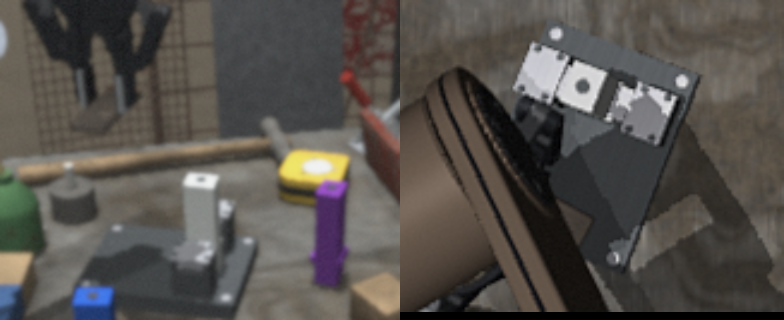

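The strip is held at (105,105) on the side-view half of the picture. Carrying it to the tray.

```bash
python3 -m inch '[{"ax":0,"ay":0,"az":0,"x":30.9,"y":0,"z":-24.6,"hand":1},{"ax":0,"ay":0,"az":0,"x":30.9,"y":0,"z":-24.6,"hand":1},{"ax":0,"ay":0,"az":0,"x":30.9,"y":0,"z":-24.6,"hand":1},{"ax":0,"ay":0,"az":0,"x":30.9,"y":0,"z":-24.6,"hand":1},{"ax":0,"ay":0,"az":0,"x":30.9,"y":0,"z":-24.6,"hand":1}]'
python3 -m inch '[{"ax":0,"ay":0,"az":0,"x":30.9,"y":0,"z":-24.6,"hand":1},{"ax":0,"ay":0,"az":0,"x":30.9,"y":0,"z":-24.6,"hand":1},{"ax":0,"ay":0,"az":0,"x":30.9,"y":0,"z":-24.6,"hand":1},{"ax":0,"ay":0,"az":0,"x":30.9,"y":0,"z":-24.6,"hand":1},{"ax":0,"ay":0,"az":0,"x":30.9,"y":0,"z":-24.6,"hand":1}]'
python3 -m inch '[{"ax":0,"ay":0.11,"az":0,"x":0,"y":0,"z":0,"hand":1},{"ax":0,"ay":0.11,"az":0,"x":0,"y":0,"z":0,"hand":1},{"ax":0,"ay":0.11,"az":0,"x":0,"y":0,"z":0,"hand":1},{"ax":0,"ay":0.11,"az":0,"x":0,"y":0,"z":0,"hand":1},{"ax":0,"ay":0.11,"az":0,"x":0,"y":0,"z":0,"hand":1}]'
python3 -m inch '[{"ax":0,"ay":0.11,"az":0,"x":0,"y":0,"z":0,"hand":1},{"ax":0,"ay":0.11,"az":0,"x":0,"y":0,"z":0,"hand":1},{"ax":0,"ay":0.11,"az":0,"x":0,"y":0,"z":0,"hand":1},{"ax":0,"ay":0.11,"az":0,"x":0,"y":0,"z":0,"hand":1},{"ax":0,"ay":0.03,"az":0,"x":0,"y":0,"z":0,"hand":1}]'
python3 -m inch '[{"ax":0,"ay":0,"az":0,"x":0,"y":0,"z":0,"hand":1},{"ax":0,"ay":0,"az":0,"x":0,"y":0,"z":0,"hand":1},{"ax":0,"ay":0,"az":0,"x":0,"y":0,"z":0,"hand":1}]'
python3 go.py .613 .028 .0205 -88
```

```text
time: 5.97
eef_pos: [0.5356, 0.2082, 0.184]
tcp_rot: [0.685, -0.182, 0.178, -0.683]
contact_force: [0.7, 0.4, -2.4]
opening: 0.343
time: 6.38
eef_pos: [0.6096, 0.0254, 0.1838]
tcp_rot: [0.684, -0.183, 0.178, -0.683]
contact_force: [1.0, 0.8, -2.5]
opening: 0.342
time: 6.8
eef_pos: [0.6091, 0.027, 0.1835]
tcp_rot: [0.609, -0.363, 0.358, -0.607]
contact_force: [0.3, 0.0, -2.4]
opening: 0.342
time: 7.22
eef_pos: [0.6091, 0.0273, 0.1836]
tcp_rot: [0.509, -0.494, 0.49, -0.506]
contact_force: [-0.5, -0.9, -2.6]
opening: 0.345
time: 7.47
eef_pos: [0.6103, 0.0272, 0.186]
tcp_rot: [0.51, -0.492, 0.49, -0.508]
contact_force: [0.0, -0.4, -2.5]
opening: 0.343
t 7.47 pos [0.6103 0.0272 0.186 ] turn now [ 0.004  0.002 -0.001] shift(now axes) [ -0.6 165.5   3.3] shift(target axes) [ -0.7 165.5   2.7] open 0.343 F [ 0.  -0.4 -2.5] q6 1.41
```

```bash
python3 -m inch '[{"ax":0,"ay":0,"az":0,"x":-0.5,"y":38,"z":3,"hand":1},{"ax":0,"ay":0,"az":0,"x":0,"y":38,"z":0,"hand":1},{"ax":0,"ay":0,"az":0,"x":0,"y":38,"z":0,"hand":1},{"ax":0,"ay":0,"az":0,"x":0,"y":36,"z":0,"hand":1},{"ax":0,"ay":0,"az":0,"x":0,"y":0,"z":0,"hand":1}]'
python3 -m inch '[{"ax":0,"ay":0,"az":0,"x":0,"y":5,"z":0,"hand":1},{"ax":0,"ay":0,"az":0,"x":0,"y":3,"z":0,"hand":1},{"ax":0,"ay":0,"az":0,"x":0,"y":2.5,"z":0,"hand":1},{"ax":0,"ay":0,"az":0,"x":0,"y":2.5,"z":0,"hand":1},{"ax":0,"ay":0,"az":0,"x":0,"y":0,"z":0,"hand":1}]'
python3 go.py .613 .028 .0205 -88
```

```text
time: 7.88
eef_pos: [0.6071, 0.0284, 0.0285]
tcp_rot: [0.513, -0.496, 0.486, -0.505]
contact_force: [-2.4, 0.7, -4.0]
opening: 0.344
time: 8.3
eef_pos: [0.6157, 0.0275, 0.0271]
tcp_rot: [-0.508, 0.49, -0.492, 0.51]
contact_force: [0.4, -0.4, -2.3]
opening: 0.344
t 8.3 pos [0.6157 0.0275 0.0271] turn now [-0.003  0.001  0.   ] shift(now axes) [-0.6  6.6 -2.7] shift(target axes) [-0.6  6.6 -2.6] open 0.344 F [ 0.4 -0.4 -2.3] q6 1.42
```

```bash
python3 -m inch '[{"ax":0,"ay":0,"az":0,"x":0,"y":0,"z":-1,"hand":1},{"ax":0,"ay":0,"az":0,"x":0,"y":0,"z":-1,"hand":1},{"ax":0,"ay":0,"az":0,"x":0,"y":0,"z":0,"hand":1}]'
python3 go.py .613 .028 .0205 -88
```

```text
time: 8.55
eef_pos: [0.6125, 0.0276, 0.0259]
tcp_rot: [-0.509, 0.491, -0.491, 0.509]
contact_force: [0.8, 0.2, -2.5]
opening: 0.346
t 8.55 pos [0.6125 0.0276 0.0259] turn now [-0.001  0.001  0.   ] shift(now axes) [-0.4  5.4  0.5] shift(target axes) [-0.4  5.4  0.5] open 0.346 F [ 0.8  0.2 -2.5] q6 1.41
```

```bash
python3 -m inch '[{"ax":0,"ay":0,"az":0,"x":0,"y":2,"z":0,"hand":1},{"ax":0,"ay":0,"az":0,"x":0,"y":2,"z":0,"hand":1},{"ax":0,"ay":0,"az":0,"x":0,"y":1,"z":0,"hand":1},{"ax":0,"ay":0,"az":0,"x":0,"y":0,"z":0,"hand":1},{"ax":0,"ay":0,"az":0,"x":0,"y":0,"z":0,"hand":1}]'
python3 go.py .613 .028 .0205 -88
```

```text
time: 8.97
eef_pos: [0.6124, 0.0276, 0.0205]
tcp_rot: [0.509, -0.491, 0.491, -0.509]
contact_force: [-0.9, -0.2, 1.3]
opening: 0.34
t 8.97 pos [0.6124 0.0276 0.0205] turn now [ 0.001  0.001 -0.   ] shift(now axes) [-0.4  0.   0.6] shift(target axes) [-0.4  0.   0.6] open 0.34 F [-0.9 -0.2  1.3] q6 1.41
```

Contact with the floor shows in the force, which went from −2.5 to +1.3 N. I'm opening part way so the fingers stay between the walls, then rising.

```bash
python3 -m inch '[{"ax":0,"ay":0,"az":0,"x":0,"y":0,"z":0,"hand":0.1},{"ax":0,"ay":0,"az":0,"x":0,"y":0,"z":0,"hand":0.0},{"ax":0,"ay":0,"az":0,"x":0,"y":0,"z":0,"hand":-0.05},{"ax":0,"ay":0,"az":0,"x":0,"y":-5,"z":0,"hand":-0.05},{"ax":0,"ay":0,"az":0,"x":0,"y":-15,"z":0,"hand":-0.05}]'
python3 -m inch '[{"ax":0,"ay":0,"az":0,"x":0,"y":-38,"z":0,"hand":-0.05},{"ax":0,"ay":0,"az":0,"x":0,"y":-38,"z":0,"hand":-0.05},{"ax":0,"ay":0,"az":0,"x":0,"y":-38,"z":0,"hand":-0.05},{"ax":0,"ay":0,"az":0,"x":0,"y":-38,"z":0,"hand":-0.05},{"ax":0,"ay":0,"az":0,"x":0,"y":-38,"z":0,"hand":-0.05}]'
python3 go.py .5452 .365 .21 -88
python3 - <<'E'
from h import *
c=cam("side"); save(c,"tray.png",(250,250,380,350),4)
E
```

```text
time: 9.38
eef_pos: [0.6107, 0.0277, 0.0384]
tcp_rot: [0.51, -0.492, 0.49, -0.508]
contact_force: [-0.2, 0.7, -0.1]
opening: 0.522
time: 9.8
eef_pos: [0.6122, 0.0276, 0.2328]
tcp_rot: [-0.509, 0.491, -0.491, 0.509]
contact_force: [1.2, -0.4, -0.4]
opening: 0.525
t 9.8 pos [0.6122 0.0276 0.2328] turn now [-0.001  0.001  0.   ] shift(now axes) [-339.6   22.7  -54.9] shift(target axes) [-339.5   22.8  -55.2] open 0.525 F [ 1.2 -0.4 -0.4] q6 1.41
```

View pics/tray.png

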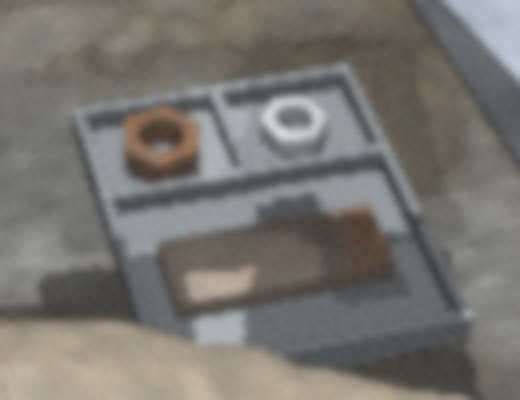

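The strip lies flat and centred in the long compartment, and the nuts are untouched. Moving on to the block.

```bash
python3 -m inch '[{"ax":0,"ay":0,"az":0,"x":-37.7,"y":0,"z":-6,"hand":-0.05},{"ax":0,"ay":0,"az":0,"x":-37.7,"y":0,"z":-6,"hand":-0.05},{"ax":0,"ay":0,"az":0,"x":-37.7,"y":0,"z":-6,"hand":-0.05},{"ax":0,"ay":0,"az":0,"x":-37.7,"y":0,"z":-6,"hand":-0.05},{"ax":0,"ay":0,"az":0,"x":-37.7,"y":0,"z":-6,"hand":-0.05}]' 80
python3 -m inch '[{"ax":0,"ay":0,"az":0,"x":-37.7,"y":0,"z":-6,"hand":-0.05},{"ax":0,"ay":0,"az":0,"x":-37.7,"y":0,"z":-6,"hand":-0.05},{"ax":0,"ay":0,"az":0,"x":-37.7,"y":0,"z":-6,"hand":-0.05},{"ax":0,"ay":0,"az":0,"x":-37.7,"y":0,"z":-6,"hand":-0.05},{"ax":0,"ay":0.083,"az":0,"x":0,"y":0,"z":0,"hand":-0.05}]'
python3 -m inch '[{"ax":0,"ay":0.083,"az":0,"x":0,"y":0,"z":0,"hand":-0.05},{"ax":0,"ay":0.083,"az":0,"x":0,"y":0,"z":0,"hand":-0.05},{"ax":0,"ay":0.083,"az":0,"x":0,"y":0,"z":0,"hand":-0.05},{"ax":0,"ay":0.083,"az":0,"x":0,"y":0,"z":0,"hand":-0.05},{"ax":0,"ay":0,"az":0,"x":0,"y":0,"z":0,"hand":-0.05}]'
python3 -m inch '[{"ax":0,"ay":0,"az":0,"x":0,"y":0,"z":0,"hand":-0.05},{"ax":0,"ay":0,"az":0,"x":0,"y":0,"z":0,"hand":-0.05}]'
python3 go.py .5452 .365 .14 -111.8
```

```text
time: 10.27
eef_pos: [0.5752, 0.2164, 0.2308]
tcp_rot: [-0.508, 0.491, -0.491, 0.509]
contact_force: [-0.5, 0.8, -0.3]
opening: 0.527
time: 10.68
eef_pos: [0.5441, 0.3707, 0.2307]
tcp_rot: [-0.488, 0.511, -0.51, 0.49]
contact_force: [-0.6, -0.3, 0.1]
opening: 0.522
time: 11.1
eef_pos: [0.5463, 0.3648, 0.2305]
tcp_rot: [0.396, -0.586, 0.586, -0.397]
contact_force: [-0.4, 0.6, 0.1]
opening: 0.524
time: 11.27
eef_pos: [0.5463, 0.3647, 0.2304]
tcp_rot: [0.397, -0.585, 0.585, -0.397]
contact_force: [-1.0, 0.3, -0.5]
opening: 0.526
t 11.27 pos [0.5463 0.3647 0.2304] turn now [-0.     0.003 -0.   ] shift(now axes) [ 0.2 90.4 -1.2] shift(target axes) [ 0.2 90.4 -1.2] open 0.526 F [-1.   0.3 -0.5] q6 2.38
```

```bash
python3 -m inch '[{"ax":0,"ay":0,"az":0,"x":0,"y":38,"z":-1,"hand":-0.05},{"ax":0,"ay":0,"az":0,"x":0,"y":32,"z":0,"hand":-0.05},{"ax":0,"ay":0,"az":0,"x":0,"y":15,"z":0,"hand":-0.05},{"ax":0,"ay":0,"az":0,"x":0,"y":0,"z":0,"hand":-0.05},{"ax":0,"ay":0,"az":0,"x":0,"y":0,"z":0,"hand":-0.05}]'
python3 go.py .5452 .365 .097 -111.8
python3 - <<'E'
from h import *
a=cam("side"); b=cam("top"); t=cv2.resize(a["img"][90:225,170:310],None,fx=2.8,fy=2.8); u=cv2.resize(b["img"][195:325,140:280],None,fx=2.8,fy=2.8)
H=max(len(t),len(u)); o=np.zeros((H,t.shape[1]+u.shape[1],3),np.uint8);o[:len(t),:t.shape[1]]=t;o[:len(u),t.shape[1]:]=u; cv2.imwrite("pics/blk.png",o[:,:,::-1])
E
```

```text
time: 11.68
eef_pos: [0.545, 0.3648, 0.1444]
tcp_rot: [-0.398, 0.585, -0.585, 0.396]
contact_force: [-0.2, -0.8, 1.5]
opening: 0.525
t 11.68 pos [0.545  0.3648 0.1444] turn now [0.001 0.002 0.002] shift(now axes) [-0.3 47.4  0.2] shift(target axes) [-0.3 47.4  0.2] open 0.525 F [-0.2 -0.8  1.5] q6 2.38
```

View pics/blk.png

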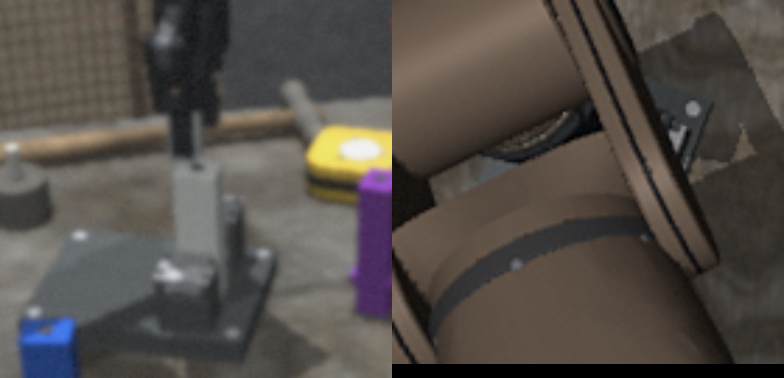

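The jaws are lined up above the block top at (197,165) in the side half. Descending to grip.

```bash
python3 -m inch '[{"ax":0,"ay":0,"az":0,"x":0,"y":16,"z":0,"hand":-0.05},{"ax":0,"ay":0,"az":0,"x":0,"y":16,"z":0,"hand":-0.05},{"ax":0,"ay":0,"az":0,"x":0,"y":15.4,"z":0,"hand":-0.05},{"ax":0,"ay":0,"az":0,"x":0,"y":0,"z":0,"hand":-0.05},{"ax":0,"ay":0,"az":0,"x":0,"y":0,"z":0,"hand":0.3}]' 40
python3 -m inch '[{"ax":0,"ay":0,"az":0,"x":0,"y":0,"z":0,"hand":0.45},{"ax":0,"ay":0,"az":0,"x":0,"y":0,"z":0,"hand":0.6},{"ax":0,"ay":0,"az":0,"x":0,"y":0,"z":0,"hand":1},{"ax":0,"ay":0,"az":0,"x":0,"y":0,"z":0,"hand":1},{"ax":0,"ay":0,"az":0,"x":0,"y":0,"z":0,"hand":1}]' 90
python3 go.py .5452 .365 .097 -111.8
```

```text
time: 12.2
eef_pos: [0.5459, 0.3654, 0.0991]
tcp_rot: [0.396, -0.585, 0.585, -0.397]
contact_force: [1.2, -0.2, -0.8]
opening: 0.397
time: 12.62
eef_pos: [0.5468, 0.3657, 0.1006]
tcp_rot: [0.395, -0.585, 0.586, -0.398]
contact_force: [-0.7, -0.4, 6.3]
opening: 0.262
t 12.62 pos [0.5468 0.3657 0.1006] turn now [-0.003  0.001 -0.003] shift(now axes) [ 1.3  3.6 -1.3] shift(target axes) [ 1.3  3.6 -1.2] open 0.262 F [-0.7 -0.4  6.3] q6 2.39
```

Gripped (opening about 24 mm). First lean, toward +y: az negative, tool x = −fixture y.

```bash
python3 -m inch '[{"ax":0,"ay":0,"az":-0.034,"x":-3,"y":-0.4,"z":0,"hand":1},{"ax":0,"ay":0,"az":-0.034,"x":-3,"y":-0.4,"z":0,"hand":1},{"ax":0,"ay":0,"az":-0.034,"x":-3,"y":-0.4,"z":0,"hand":1},{"ax":0,"ay":0,"az":-0.034,"x":-3,"y":-0.4,"z":0,"hand":1},{"ax":0,"ay":0,"az":-0.034,"x":-3,"y":-0.4,"z":0,"hand":1}]'
python3 -m inch '[{"ax":0,"ay":0,"az":0,"x":0,"y":0,"z":0,"hand":1},{"ax":0,"ay":0,"az":0,"x":0,"y":0,"z":0,"hand":1},{"ax":0,"ay":0,"az":0,"x":0,"y":0,"z":0,"hand":1}]'
python3 go.py .5452 .365 .098 -111.8
```

```text
time: 13.03
eef_pos: [0.5524, 0.3798, 0.1011]
tcp_rot: [0.444, -0.549, 0.618, -0.347]
contact_force: [0.9, -0.8, 3.8]
opening: 0.267
time: 13.28
eef_pos: [0.5523, 0.3798, 0.1011]
tcp_rot: [0.444, -0.549, 0.617, -0.347]
contact_force: [0.7, 0.8, 5.4]
opening: 0.261
t 13.28 pos [0.5523 0.3798 0.1011] turn now [-0.003  0.002  0.167] shift(now axes) [15.7  5.8 -1.2] shift(target axes) [16.4  3.1 -1.1] open 0.261 F [0.7 0.8 5.4] q6 2.49
```

```bash
python3 -m inch '[{"ax":0,"ay":0,"az":0.034,"x":3,"y":0.4,"z":0,"hand":1},{"ax":0,"ay":0,"az":0.034,"x":3,"y":0.4,"z":0,"hand":1},{"ax":0,"ay":0,"az":0.034,"x":3,"y":0.4,"z":0,"hand":1},{"ax":0,"ay":0,"az":0.034,"x":3,"y":0.4,"z":0,"hand":1},{"ax":0,"ay":0,"az":0.034,"x":3,"y":0.4,"z":0,"hand":1}]'
python3 go.py .5452 .365 .099 -111.8
python3 -m inch '[{"ax":0,"ay":0,"az":0.034,"x":3,"y":-0.4,"z":0,"hand":1},{"ax":0,"ay":0,"az":0.034,"x":3,"y":-0.4,"z":0,"hand":1},{"ax":0,"ay":0,"az":0.034,"x":3,"y":-0.4,"z":0,"hand":1},{"ax":0,"ay":0,"az":0.034,"x":3,"y":-0.4,"z":0,"hand":1},{"ax":0,"ay":0,"az":0.034,"x":3,"y":-0.4,"z":0,"hand":1}]'
python3 -m inch '[{"ax":0,"ay":0,"az":0,"x":0,"y":0,"z":0,"hand":1},{"ax":0,"ay":0,"az":0,"x":0,"y":0,"z":0,"hand":1},{"ax":0,"ay":0,"az":0,"x":0,"y":0,"z":0,"hand":1}]'
python3 go.py .5452 .365 .099 -111.8
```

```text
time: 13.7
eef_pos: [0.5467, 0.3654, 0.1006]
tcp_rot: [-0.395, 0.585, -0.585, 0.399]
contact_force: [0.3, 0.4, 6.5]
opening: 0.265
t 13.7 pos [0.5467 0.3654 0.1006] turn now [-0.003  0.001 -0.005] shift(now axes) [ 1.   1.6 -1.2] shift(target axes) [ 0.9  1.6 -1.2] open 0.265 F [0.3 0.4 6.5] q6 2.38
time: 14.12
eef_pos: [0.541, 0.3514, 0.1012]
tcp_rot: [-0.343, 0.617, -0.549, 0.447]
contact_force: [-0.1, 1.0, 3.1]
opening: 0.262
time: 14.37
eef_pos: [0.5411, 0.3516, 0.1011]
tcp_rot: [-0.345, 0.616, -0.55, 0.446]
contact_force: [1.6, 0.3, 5.6]
opening: 0.265
t 14.37 pos [0.5411 0.3516 0.1011] turn now [-0.003  0.001 -0.172] shift(now axes) [-13.5   4.4  -1.1] shift(target axes) [-14.    2.1  -1.1] open 0.265 F [1.6 0.3 5.6] q6 2.23
```

```bash
python3 -m inch '[{"ax":0,"ay":0,"az":-0.034,"x":-3,"y":0.4,"z":0,"hand":1},{"ax":0,"ay":0,"az":-0.034,"x":-3,"y":0.4,"z":0,"hand":1},{"ax":0,"ay":0,"az":-0.034,"x":-3,"y":0.4,"z":0,"hand":1},{"ax":0,"ay":0,"az":-0.034,"x":-3,"y":0.4,"z":0,"hand":1},{"ax":0,"ay":0,"az":-0.034,"x":-3,"y":0.4,"z":0,"hand":1}]'
python3 -m inch '[{"ax":0,"ay":0,"az":0,"x":0,"y":0,"z":0,"hand":1},{"ax":0,"ay":0,"az":0,"x":0,"y":0,"z":0,"hand":1}]'
python3 go.py .5452 .365 .099 -111.8
python3 -m inch '[{"ax":0,"ay":0,"az":0,"x":0,"y":-1,"z":0,"hand":1},{"ax":0,"ay":0,"az":0,"x":0,"y":-1.5,"z":0,"hand":1},{"ax":0,"ay":0,"az":0,"x":0,"y":0,"z":0,"hand":1},{"ax":0,"ay":0,"az":0,"x":0,"y":0,"z":0,"hand":1}]'
python3 -m inch '[{"ax":0,"ay":0,"az":0,"x":0,"y":-1.5,"z":0,"hand":1},{"ax":0,"ay":0,"az":0,"x":0,"y":-1.5,"z":0,"hand":1},{"ax":0,"ay":0,"az":0,"x":0,"y":0,"z":0,"hand":1},{"ax":0,"ay":0,"az":0,"x":0,"y":0,"z":0,"hand":1}]'
python3 - <<'E'
from h import *
c=cam("side"); save(c,"side5.png",(200,120,290,220),6)
E
```

```text
time: 14.78
eef_pos: [0.5468, 0.366, 0.1006]
tcp_rot: [0.396, -0.584, 0.586, -0.398]
contact_force: [0.2, 0.0, 8.1]
opening: 0.264
time: 14.95
eef_pos: [0.5468, 0.3663, 0.1006]
tcp_rot: [0.396, -0.584, 0.586, -0.398]
contact_force: [1.7, 0.3, 6.5]
opening: 0.268
t 14.95 pos [0.5468 0.3663 0.1006] turn now [-0.003  0.003 -0.001] shift(now axes) [ 1.8  1.6 -1. ] shift(target axes) [ 1.8  1.6 -1. ] open 0.268 F [1.7 0.3 6.5] q6 2.39
time: 15.28
eef_pos: [0.5452, 0.3651, 0.1006]
tcp_rot: [-0.397, 0.585, -0.585, 0.397]
contact_force: [2.4, 2.8, -3.1]
opening: 0.262
time: 15.62
eef_pos: [0.545, 0.365, 0.1033]
tcp_rot: [-0.397, 0.585, -0.585, 0.397]
contact_force: [3.7, 3.0, -7.8]
opening: 0.262
```

View pics/side5.png

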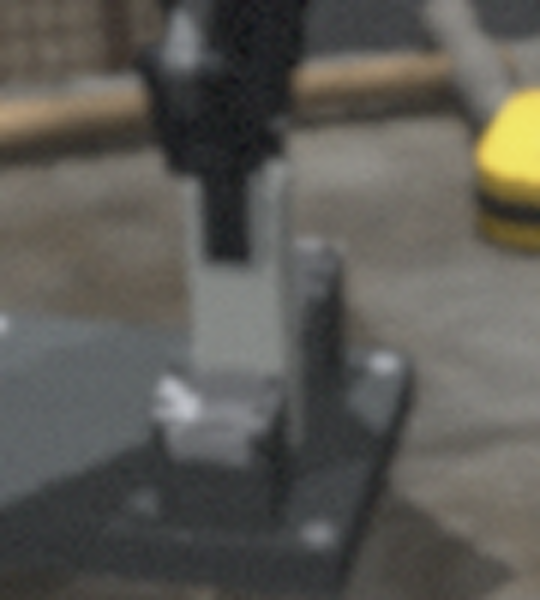

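```bash
python3 -m inch '[{"ax":0,"ay":0,"az":0,"x":-0.6,"y":0,"z":0,"hand":1},{"ax":0,"ay":0,"az":0,"x":-0.6,"y":0,"z":0,"hand":1},{"ax":0,"ay":0,"az":0,"x":0,"y":0,"z":0,"hand":1},{"ax":0,"ay":0,"az":0,"x":0,"y":0,"z":0,"hand":1}]'
python3 go.py .5452 .365 .1033 -111.8
python3 -m inch '[{"ax":0,"ay":0,"az":0,"x":0,"y":0,"z":0.6,"hand":1},{"ax":0,"ay":0,"az":0,"x":0,"y":0,"z":0.6,"hand":1},{"ax":0,"ay":0,"az":0,"x":0,"y":0,"z":0,"hand":1},{"ax":0,"ay":0,"az":0,"x":0,"y":0,"z":0,"hand":1}]'
python3 go.py .5452 .365 .1033 -111.8
```

```text
time: 16.0
eef_pos: [0.5453, 0.3654, 0.1043]
tcp_rot: [0.398, -0.585, 0.585, -0.396]
contact_force: [1.1, -0.3, -4.4]
opening: 0.262
t 16.0 pos [0.5453 0.3654 0.1043] turn now [0.001 0.002 0.003] shift(now axes) [0.5 1.  0.1] shift(target axes) [0.5 1.  0.1] open 0.262 F [ 1.1 -0.3 -4.4] q6 2.39
time: 16.33
eef_pos: [0.5466, 0.3657, 0.1044]
tcp_rot: [-0.397, 0.585, -0.585, 0.396]
contact_force: [0.4, -0.1, -3.2]
opening: 0.264
t 16.33 pos [0.5466 0.3657 0.1044] turn now [0.001 0.001 0.001] shift(now axes) [ 1.2  1.1 -1. ] shift(target axes) [ 1.2  1.1 -1. ] open 0.264 F [ 0.4 -0.1 -3.2] q6 2.39
```

Free now: the force equals the weight alone (−3.2 N), so it was only rubbing on the pocket wall. Continuing the lift slowly past the keepers.

```bash
python3 -m inch '[{"ax":0,"ay":0,"az":0,"x":0,"y":-1,"z":0,"hand":1},{"ax":0,"ay":0,"az":0,"x":0,"y":-1,"z":0,"hand":1},{"ax":0,"ay":0,"az":0,"x":0,"y":-1,"z":0,"hand":1},{"ax":0,"ay":0,"az":0,"x":0,"y":0,"z":0,"hand":1},{"ax":0,"ay":0,"az":0,"x":0,"y":0,"z":0,"hand":1}]'
python3 go.py .5459 .3657 .108 -111.8
```

```text
time: 16.75
eef_pos: [0.547, 0.3658, 0.1077]
tcp_rot: [0.397, -0.585, 0.585, -0.397]
contact_force: [-0.5, 0.2, -4.6]
opening: 0.264
t 16.75 pos [0.547  0.3658 0.1077] turn now [-0.     0.001 -0.   ] shift(now axes) [ 0.5 -0.3 -1. ] shift(target axes) [ 0.5 -0.3 -1. ] open 0.264 F [-0.5  0.2 -4.6] q6 2.39
```

```bash
python3 -m inch '[{"ax":0,"ay":0,"az":0,"x":0,"y":-2,"z":0,"hand":1},{"ax":0,"ay":0,"az":0,"x":0,"y":-2,"z":0,"hand":1},{"ax":0,"ay":0,"az":0,"x":0,"y":-2,"z":0,"hand":1},{"ax":0,"ay":0,"az":0,"x":0,"y":0,"z":0,"hand":1},{"ax":0,"ay":0,"az":0,"x":0,"y":0,"z":0,"hand":1}]'
python3 -m inch '[{"ax":0,"ay":0,"az":0,"x":0,"y":-4,"z":0,"hand":1},{"ax":0,"ay":0,"az":0,"x":0,"y":-4,"z":0,"hand":1},{"ax":0,"ay":0,"az":0,"x":0,"y":-4,"z":0,"hand":1},{"ax":0,"ay":0,"az":0,"x":0,"y":-4,"z":0,"hand":1},{"ax":0,"ay":0,"az":0,"x":0,"y":-4,"z":0,"hand":1}]'
python3 go.py .5465 .3657 .1716 -111.8
```

```text
time: 17.17
eef_pos: [0.5472, 0.3659, 0.1138]
tcp_rot: [0.397, -0.585, 0.585, -0.397]
contact_force: [1.1, 0.8, -3.1]
opening: 0.264
time: 17.58
eef_pos: [0.5471, 0.3659, 0.1342]
tcp_rot: [0.397, -0.585, 0.585, -0.397]
contact_force: [-0.4, -0.1, -3.9]
opening: 0.263
t 17.58 pos [0.5471 0.3659 0.1342] turn now [-0.     0.001 -0.   ] shift(now axes) [  0.4 -37.4  -0.5] shift(target axes) [  0.4 -37.4  -0.5] open 0.263 F [-0.4 -0.1 -3.9] q6 2.39
```

```bash
python3 -m inch '[{"ax":0,"ay":0,"az":0,"x":0,"y":-9,"z":0,"hand":1},{"ax":0,"ay":0,"az":0,"x":0,"y":-9,"z":0,"hand":1},{"ax":0,"ay":0,"az":0,"x":0,"y":-9,"z":0,"hand":1},{"ax":0,"ay":0,"az":0,"x":0,"y":-7,"z":0,"hand":1},{"ax":0,"ay":0,"az":0,"x":0,"y":-3.4,"z":0,"hand":1}]'
python3 -m inch '[{"ax":0,"ay":0,"az":0,"x":0,"y":0,"z":0,"hand":1},{"ax":0,"ay":0,"az":0,"x":0,"y":0,"z":0,"hand":1},{"ax":0,"ay":0,"az":0,"x":0,"y":0,"z":0,"hand":1},{"ax":0,"ay":0,"az":0,"x":0,"y":0,"z":0,"hand":1}]'
python3 go.py .5465 .3657 .1716 -111.8
python3 - <<'E'
from h import *
a=cam("side"); b=cam("top"); t=cv2.resize(a["img"][60:360,150:390],None,fx=1.7,fy=1.7); u=cv2.resize(b["img"][195:325,140:280],None,fx=2.7,fy=2.7)
H=max(len(t),len(u)); o=np.zeros((H,t.shape[1]+u.shape[1],3),np.uint8);o[:len(t),:t.shape[1]]=t;o[:len(u),t.shape[1]:]=u; cv2.imwrite("pics/end.png",o[:,:,::-1])
for z in(.082,.187): print(z,proj(a,[.5465,.3657,z]))
E
```

```text
time: 18.0
eef_pos: [0.5478, 0.3662, 0.1732]
tcp_rot: [0.396, -0.585, 0.585, -0.398]
contact_force: [0.2, -0.9, -2.8]
opening: 0.265
time: 18.33
eef_pos: [0.5465, 0.3655, 0.1699]
tcp_rot: [-0.397, 0.585, -0.585, 0.396]
contact_force: [-0.6, 0.1, -4.0]
opening: 0.262
t 18.33 pos [0.5465 0.3655 0.1699] turn now [0.001 0.001 0.001] shift(now axes) [-0.1 -1.7 -0.1] shift(target axes) [-0.1 -1.7 -0.1] open 0.262 F [-0.6  0.1 -4. ] q6 2.39
0.082 (np.float64(241.91449035781008), np.float64(164.78633756899922))
0.187 (np.float64(239.4849876372382), np.float64(114.9697703404225))
```

View pics/end.png

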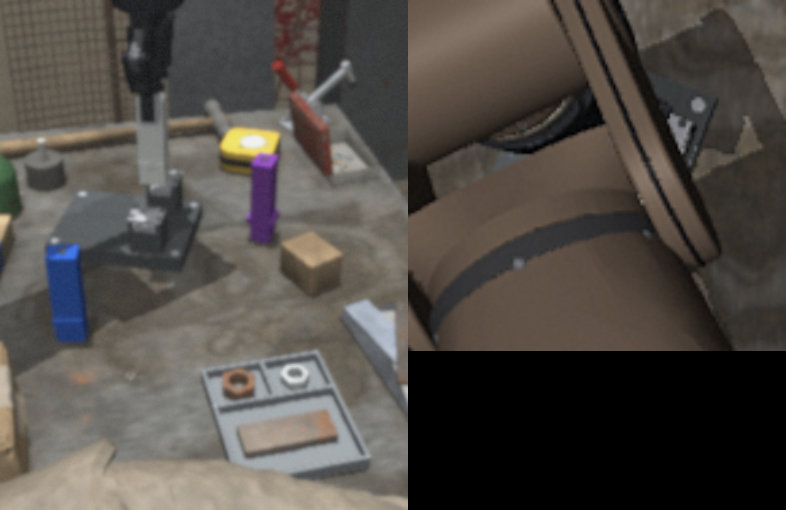

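The end picture shows the block upright in the jaws with its underside near (155,185). That is camera pixel (241,168), against (242,165) predicted for 82 mm height. The strip is flat in the tray at (287,433), and the nuts and packing block are in place.

```bash
python3 -c "
from h import *
sign_off(); s=get_state(); print(s['time'],s['eef_pos'],s['contact_force'],s['opening'])"
```

```text
the job is handed in; nothing more can be done
the job is handed in; nothing more can be done
```

The job is handed in. The strip lies flat and released in the long compartment, and the gripper is holding the block upright over its pocket.

- **Rocking:** I leaned the block about 0.17 rad to each side in its pocket. It then rose past the 4 mm keeper stop showing only its own weight, about 3 to 4.6 N. That is indirect evidence that both keepers are back, because the keepers could not be seen in either camera.
- **Lift:** Early in the lift the force reached about −8 N with a sideways push, which I took as rubbing on the pocket wall. Shifting the block about 1 mm cleared it.
- **Last checks, just before hand-in:**
  - The TCP was at (0.5465, 0.3655, 0.170).
  - The block's underside was about 80 mm above the bench, 18 mm over the housings. This was worked out from the lift, and the side view agreed to within about 3 pixels.
  - The load was −4 N, and the opening was steady on the block.
  - The nuts and packing block looked untouched.
  - The clock stood at about 18 s of 50.
- **Not confirmed:** Measured positions wandered by 1 to 3 mm between readings. The state read after hand-in was refused.

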